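# Reverse the glue row for the far side of the craft table

### The arm

A 7-joint arm with a two-finger parallel gripper is mounted at the origin on the work surface. World frame = base frame: x ahead of the robot, y to its left, z up, the work surface at z = 0. Lengths are in m, angles in rad, forces in N, time in s.
With the tool pointing down it reaches from about 0.4 to 0.85 m from the base axis. Payload 6.9 kg.
Tool frame: the origin (TCP) lies at the centre of the arm's flange, where the gripper is bolted on; the fingertips stand 173 mm ahead of it and the grasp point (between the pads) lies 155 mm ahead of it (tcp_to_tips is the distance from the TCP to the fingertips, in m); z points along the fingers, y is the line along which they close (so a half turn about z gives the same grasp; the last joint's range is limited). The gripper opens to 85 mm and grips with 20 to 120 N. Pads are 22 mm wide; open, the fingers measure 114 mm over their backs; the gripper's body (76 mm by 85 mm) begins 54 mm behind the grasp point. The pads swing forward as they close: fully open they stand 13 mm farther back than shut.
Start: joints at [-1.242, 0.507, -0.238, 1.5, 0.126, 1.149, -0.155], TCP at [0.138, 0.61, 0.405] pointing down, gripper open.
Joint ranges: [-3.08, 3.08], [-0.24, 2.05], [-1.43, 1.35], [0, 2.5], [-1.52, 4.66], [0.17, 1.96], [-2.89, 2.89]. Speed limits (rad/s): [2.39, 2.39, 3.14, 3.14, 3.14, 3.14, 3.14].

### API

Orientations are given as a 3x3 rotation matrix whose columns are the frame's x, y, z axes.
In Python, from workcell import * gives the robot as it stands. Calls block until the motion is done:
- movep(position, orientation): joint-space move of the TCP to a pose.
- line_to(position, rotation=None, velocity=0.15): straight line of the TCP; rotation=None keeps the orientation; velocity is the mean speed in m/s.
- goto_joints(angles): joint-space move.
- gripper_to(opening): finger opening in m; the grip force is fixed at half the most; returns when the fingers have stopped.
- wait(seconds).
- inverse_kinematics(position, orientation): joint angles nearest the present ones, or None.
- state(): the state.
- get_image(name): name is "scene" or "top" or "wrist"; returns a dict with "img" (480x640x3 uint8, red, green, blue), "camera_matrix" (3x3 intrinsics, pixels), "k1" (the pictures are not rectified: a ray, as slopes to the right and down, at radius r is drawn at 1 + k1 r^2 times it, then the intrinsics apply), "rvec" (rotation vector, rad) and "tvec" (3), from world to camera coordinates, as OpenCV has them; the wrist camera has in their place "tool_from_camera" (4x4, takes a point from camera to tool coordinates, whose origin is the TCP and whose axes are the flange's). Camera axes: x right, y down, z forward; pixel columns grow to the right and rows downward; lengths in m; the calibration is good to about 2 mm. A picture is of the moment at which its call begins: read the wrist's pose just before it. There is no depth.
A pose or a line that the arm cannot do raises IKError and nothing moves.
- sign_off(): hands the job in; it is judged then, once.
Trained networks look in the newest picture that a camera, given by its name, has taken for a name from the list of things; names that differ only in an ending like _2 or _b are one class to them, and where a whole thing is asked for, a point or a joint stands for the part that bears it (a point fixed in the world has none). Each returns a list of dicts, best first, with "confidence" (0 to 1); they miss things now and then, are a little off and sometimes report something else, mostly with a low value. They report only what shows in the picture. A call takes as long as a camera call. They do not tell look-alikes from the thing itself.
- search_frame(name, camera): "box" ([left, top, right, bottom] as shares, 0 to 1, of the picture: columns of its width, rows of its height, round what is visible of it).
- regions_of(name, camera): "region" (480x640 bool, what is visible of it) and "box" ([left, top, right, bottom] as shares, 0 to 1, of the picture: columns of its width, rows of its height, round what is visible of it).
The state is a dict: "time": time; "joint_positions": joint angles; "qvel": joint speeds; "effort": joint torques, N m; "tcp_pos": TCP position; "tcp_rot": TCP orientation; "ft_force": force on the tool from outside, world axes, zero at the start; "torque": the same for the moment, N m; "width": finger opening in m; "grasp_force": force on a finger pad.
Only numpy, scipy, OpenCV 4.12 (cv2) and the standard library are available. Lean on these libraries where they do the work, as an engineer would, in place of code of your own. Each camera call takes 0.05 s, during which the arm holds its last target. There are 200 camera calls.

### The job

The helpers sitting opposite need the four glue bottles in mirrored order. Move the bottles from the light wooden rack to the empty dark wooden rack, one bottle per compartment, in the reverse of their present order: the one at the left end now goes to the right end, the second from the left to the second from the right, and so on. Keep every bottle upright all the way and leave each standing on the floor of its compartment; the coloured discs stay behind and show the old order.

Things in the scene. Friction and masses are not known exactly. Their poses are not given: they have to be found in the camera images.
- red_bottle: Small closed white glue bottle, 98 mm tall (all sizes in mm), with a red nozzle cap and a red label band. White round body 32 in diameter from the base up to 68; cap 27 in diameter from 68 to 80, then a cone nozzle to 98. About 60 g. Origin: centre of its base, z up along the bottle. Turned any way about its axis. At the start it stands on the red disc.
- yellow_bottle: Small closed white glue bottle, 98 mm tall (all sizes in mm), with a yellow nozzle cap and a yellow label band. White round body 32 in diameter from the base up to 68; cap 27 in diameter from 68 to 80, then a cone nozzle to 98. About 60 g. Origin: centre of its base, z up along the bottle. Turned any way about its axis. At the start it stands on the yellow disc.
- blue_bottle: Small closed white glue bottle, 98 mm tall (all sizes in mm), with a blue nozzle cap and a blue label band. White round body 32 in diameter from the base up to 68; cap 27 in diameter from 68 to 80, then a cone nozzle to 98. About 60 g. Origin: centre of its base, z up along the bottle. Turned any way about its axis. At the start it stands on the blue disc.
- green_bottle: Small closed white glue bottle, 98 mm tall (all sizes in mm), with a green nozzle cap and a green label band. White round body 32 in diameter from the base up to 68; cap 27 in diameter from 68 to 80, then a cone nozzle to 98. About 60 g. Origin: centre of its base, z up along the bottle. Turned any way about its axis. At the start it stands on the green disc.
- red_disc: Flat round red disc, 50 mm in diameter, 4 mm thick, fixed on the floor of one compartment of the old rack, under the red bottle; it stays there and shows where the red bottle stood at the start. Origin: centre of its underside.
- yellow_disc: Flat round yellow disc, 50 mm in diameter, 4 mm thick, fixed on the floor of one compartment of the old rack, under the yellow bottle; it stays there and shows where the yellow bottle stood at the start. Origin: centre of its underside.
- blue_disc: Flat round blue disc, 50 mm in diameter, 4 mm thick, fixed on the floor of one compartment of the old rack, under the blue bottle; it stays there and shows where the blue bottle stood at the start. Origin: centre of its underside.
- green_disc: Flat round green disc, 50 mm in diameter, 4 mm thick, fixed on the floor of one compartment of the old rack, under the green bottle; it stays there and shows where the green bottle stood at the start. Origin: centre of its underside.
- old_rack: Light wooden rack holding the bottles and discs at the start, 62 (x) x 245 (y) x 36 mm high, fixed; all in mm: walls, dividers and floor 5 thick. Four open compartments 52 (x) x 55 (y) inside, centred at y = -90, -30, 30, 90, x = 0; floor 5 above the origin. Origin: centre of its underside, on the table; its y points to the robot's left within 0.2 rad.
- new_rack: Dark wooden rack, empty at the start, 62 (x) x 245 (y) x 36 mm high, fixed; all in mm: walls, dividers and floor 5 thick. Four open compartments 52 (x) x 55 (y) inside, centred at y = -90, -30, 30, 90, x = 0; floor 5 above the origin. Origin: centre of its underside, on the table; its y points to the robot's left within 0.2 rad. Nearer to or farther from the robot than the old rack.
Mind the look-alikes: they are no part of the job. What is shaped like the yellow_bottle but purple is not meant.

How it is judged:
By the outcome, as a careful person would: the job done as asked, in the order asked, and still so for the second after the job is handed in, with the robot touching nothing.
It also fails if it takes over 104 s, if anything falls off the work surface, if the arm or the gripper's body presses on something with over 40 N, if the wrist force passes 120 N, or if a joint passes its speed limit or range.

## Working session

There is one attempt and no reset: what is moved stays moved. The work goes in short steps, each a Python script; the robot and the scene stay as the last script left them, time stands still between calls to the robot, and variables do not carry over. Pictures are saved under pics/ and viewed, at most 14 in all, crops included, and the job is handed in when it is done.

```bash
mkdir -p pics; ls
python3 - <<'E'
from workcell import *
import cv2
for n in("scene","top"):
    d=get_image(n); cv2.imwrite(f"pics/{n}0.png",d["img"][:,:,::-1]); print(n,d["camera_matrix"],d["k1"],d["rvec"],d["tvec"])
    for t in("red_bottle","yellow_bottle","blue_bottle","green_bottle","old_rack","new_rack"):
        print(t,[( [round(v*s) for v,s in zip(r["box"],(640,480,640,480))],round(r["confidence"],2)) for r in search_frame(t,n)])
print(state()["time"])
E
```

```text
pics
scene [[455.49678906   0.         322.989895  ]
 [  0.         455.49678906 244.49649231]
 [  0.           0.           1.        ]] -0.07606900065899659 [ 1.79305291  1.65200692 -0.75366965] [-0.0283524  -0.35527344  1.13120848]
red_bottle [([334, 239, 358, 297], 0.94)]
yellow_bottle [([445, 296, 477, 358], 0.81), ([378, 235, 408, 295], 0.67)]
blue_bottle [([246, 245, 271, 299], 0.57)]
green_bottle [([289, 238, 315, 299], 0.58)]
old_rack [([236, 261, 422, 322], 0.98)]
new_rack [([240, 192, 387, 235], 0.92)]
top [[543.8305291    0.         313.5516792 ]
 [  0.         543.8305291  237.83379757]
 [  0.           0.           1.        ]] 0.05386962284986881 [ 2.1548083  -2.1628107   0.21361682] [-0.01894108  0.57920401  0.61815408]
red_bottle [([272, 165, 295, 205], 0.55)]
yellow_bottle [([215, 167, 246, 200], 0.82), ([163, 83, 199, 130], 0.73)]
blue_bottle [([364, 169, 397, 206], 0.96)]
green_bottle [([318, 164, 347, 207], 0.84), ([266, 182, 303, 206], 0.4)]
old_rack [([208, 158, 407, 218], 0.59)]
new_rack [([212, 290, 416, 374], 0.63), ([272, 165, 294, 206], 0.38)]
0.7
```

View pics/scene0.png

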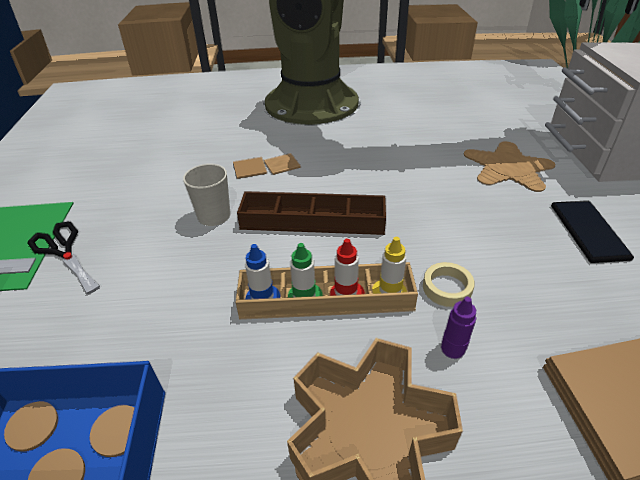

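View pics/top0.png

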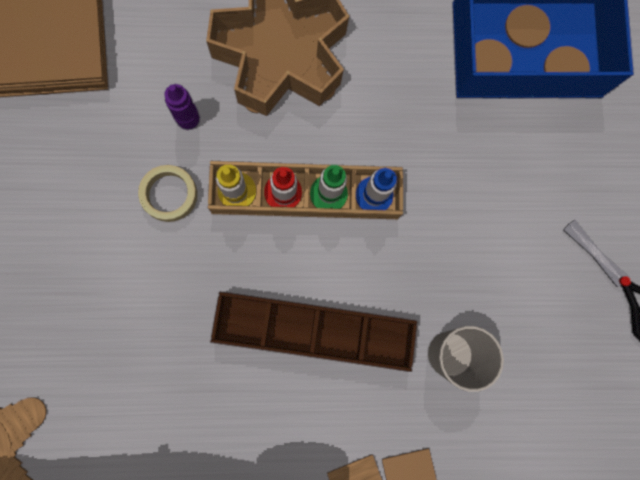

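Reading the pictures: the bottles from robot-left to right are yellow, red, green and blue, at top-view pixels (230,182), (284,185), (332,185) and (380,187). The scene view at (393,265), (347,267), (302,270) and (258,272) agrees.

The look-alike is the solid purple bottle, at top (183,105) and scene (460,328). The yellow search also returned it, and with the higher score in the scene view. The dark rack is nearer the robot, at top (314,331). So the new order from the left must be blue, green, red, yellow.

```bash
cat > h.py <<'E'
from workcell import *
import numpy as np, cv2
from scipy.optimize import least_squares, minimize
def proj(P,d):
    P=np.atleast_2d(P); R=cv2.Rodrigues(np.array(d["rvec"],float))[0]
    c=P@R.T+np.array(d["tvec"]).ravel(); s=c[:,:2]/c[:,2:]
    s=s*(1+d["k1"]*(s**2).sum(1,keepdims=True)); K=np.array(d["camera_matrix"])
    return s*[K[0,0],K[1,1]]+[K[0,2],K[1,2]]
def tri(uvs,ds):
    r=least_squares(lambda p:np.concatenate([proj(p,d)[0]-u for u,d in zip(uvs,ds)]),[.6,0,.05])
    return r.x,np.abs(r.fun).max()
HUE=dict(red=0,yellow=27,green=60,blue=112)
def cap(img,name,box):
    """cap blob: topmost-compact saturated blob of the colour inside the box"""
    l,t,r,b=box; hsv=cv2.cvtColor(img,cv2.COLOR_RGB2HSV).astype(int)
    dh=np.abs((hsv[...,0]-HUE[name]+90)%180-90)
    m=((dh<14)&(hsv[...,1]>150)&(hsv[...,2]>50)).astype(np.uint8); k=np.zeros_like(m); k[t:b,l:r]=m[t:b,l:r]
    n,lab,st,ce=cv2.connectedComponentsWithStats(k)
    return [(st[i].tolist(),ce[i].round(1).tolist()) for i in range(1,n) if st[i][4]>25]
E
python3 - <<'E'
from h import *
ds=[get_image(n) for n in("scene","top")]
B=dict(red=([332,235,360,300],[268,160,300,210]),yellow=([378,233,410,297],[213,160,250,204]),
 blue=([244,240,273,301],[362,165,400,210]),green=([287,236,317,300],[316,160,350,210]))
for n in B:
    for i in (0,1): print(n,i,cap(ds[i]["img"],n,B[n][i]))
for nm in("old_rack","new_rack"):
    ms=[]
    for c in("scene","top"):
        m=regions_of(nm,c)[0]["region"].astype(np.uint8)
        pts=np.argwhere(cv2.morphologyEx(m,cv2.MORPH_OPEN,np.ones((3,3))))[:,::-1].astype(np.int32)
        h=np.zeros_like(m); cv2.fillConvexPoly(h,cv2.convexHull(pts),1); ms.append(h)
    def hull(p,d):
        x,y,a,H=p; c,s=np.cos(a),np.sin(a)
        P=[[x+c*u-s*v,y+s*u+c*v,z] for u in(-.031,.031) for v in(-.1225,.1225) for z in(0,H)]
        m=np.zeros((480,640),np.uint8); cv2.fillConvexPoly(m,(cv2.convexHull(proj(P,d).astype(np.float32))*16).round().astype(np.int32),1,shift=4); return m
    for use in ((0,1),(1,)):
        def cost(p): return sum(1-(hull(p,ds[i])&ms[i]).sum()/(hull(p,ds[i])|ms[i]).sum() for i in use)+ (0 if len(use)>1 else abs(p[3]-.036))
        best=min((minimize(cost,[x,0,a,.036],method="Nelder-Mead",options=dict(initial_simplex=np.array([[x,0,a,.036],[x+.03,0,a,.036],[x,.03,a,.036],[x,0,a+.1,.036],[x,0,a,.045]]),maxiter=300)) for x in(.5,.6,.7) for a in(-.1,.1)),key=lambda r:r.fun)
        print(nm,use,best.x.round(4),round(best.fun,3))
E
```

```text
red 0 [([337, 239, 20, 25, 353], [346.4, 252.4]), ([332, 278, 28, 18, 264], [345.8, 288.4])]
red 1 [([273, 166, 21, 24, 414], [283.1, 177.4]), ([268, 179, 32, 29, 343], [283.0, 198.1])]
yellow 0 [([385, 237, 20, 25, 353], [394.7, 250.5]), ([378, 277, 29, 16, 250], [390.9, 286.3])]
yellow 1 [([216, 164, 24, 24, 433], [227.9, 175.2]), ([217, 173, 33, 31, 315], [237.5, 193.5])]
blue 0 [([246, 244, 20, 26, 355], [255.4, 257.8]), ([246, 284, 27, 15, 208], [259.7, 293.0])]
blue 1 [([374, 169, 23, 21, 373], [384.7, 179.1]), ([362, 178, 31, 31, 291], [373.5, 199.3])]
green 0 [([292, 243, 19, 25, 346], [301.1, 256.9]), ([288, 285, 29, 12, 199], [302.5, 291.7])]
green 1 [([324, 166, 21, 21, 343], [334.0, 176.1]), ([316, 179, 31, 29, 242], [330.0, 199.2])]
old_rack (0, 1) [ 0.6455 -0.0131 -0.027   0.0354] 0.047
old_rack (1,) [ 0.6456 -0.0132 -0.027   0.0348] 0.013
new_rack (0, 1) [ 0.467  -0.0225 -0.1506  0.0359] 0.052
new_rack (1,) [ 0.4677 -0.0215 -0.1518  0.0453] 0.035
```

```bash
cat >> h.py <<'E'
OLD=(.6455,-.0131,-.027); NEW=(.467,-.0225,-.1506)
def inrack(r,v,u=0):
    x,y,a=r; return np.array([x+np.cos(a)*u-np.sin(a)*v, y+np.sin(a)*u+np.cos(a)*v])
def rot(a,sgn):
    y=sgn*np.array([np.cos(a),np.sin(a),0]); z=np.array([0,0,-1.]); return np.column_stack([np.cross(y,z),y,z])
E
python3 - <<'E'
from h import *
ds=[get_image(n) for n in("scene","top")]
C=dict(yellow=((394.7,250.5),(227.9,175.2)),red=((346.4,252.4),(283.1,177.4)),green=((301.1,256.9),(334.0,176.1)),blue=((255.4,257.8),(384.7,179.1)))
for i,(n,u) in enumerate(C.items()):
    p,e=tri(np.array(u),ds); v=(.09,.03,-.03,-.09)[i]
    print(n,p.round(4),"res px",round(e,2),"compartment",inrack(OLD,v).round(4))
for s in(1,-1):
    for r in(OLD,NEW):
        for v in(.09,-.09):
            for z in(.215,.35):
                q=inverse_kinematics(list(inrack(r,v))+[z],rot(r[2],s)); print(s,r[0],v,z,None if q is None else np.round(q,2))
t=ds[1]["img"][60:230,140:420,::-1]; s=ds[0]["img"][225:370,220:500,::-1]
cv2.imwrite("pics/crop1.png",np.vstack([cv2.resize(t,None,fx=1.8,fy=1.8,interpolation=3),cv2.resize(s,None,fx=1.8,fy=1.8,interpolation=3)]))
print(state()["tcp_rot"],state()["width"])
E
```

```text
yellow [0.646  0.0785 0.0862] res px 0.71 compartment [0.6479 0.0769]
red [0.6438 0.0148 0.0863] res px 0.7 compartment [0.6463 0.0169]
green [ 0.6459 -0.0447  0.0854] res px 0.79 compartment [ 0.6447 -0.0431]
blue [ 0.6424 -0.1042  0.0857] res px 0.89 compartment [ 0.6431 -0.1031]
1 0.6455 0.09 0.215 [-0.32  0.75  0.28  1.64 -0.27  0.79  0.05]
1 0.6455 0.09 0.35 [-0.37  0.61  0.37  1.51 -0.24  1.07  0.03]
1 0.6455 -0.09 0.215 [-0.04  0.75  0.28  1.64 -0.27  0.79  0.33]
1 0.6455 -0.09 0.35 [-0.12  0.62  0.42  1.51 -0.27  1.07  0.34]
1 0.467 0.09 0.215 [-0.32  0.56  0.2   2.1  -0.22  0.5  -0.11]
1 0.467 0.09 0.35 [-0.43  0.36  0.33  1.94 -0.15  0.86 -0.17]
1 0.467 -0.09 0.215 [-0.18  0.6   0.56  2.14 -0.61  0.55  0.68]
1 0.467 -0.09 0.35 [-0.29  0.39  0.67  1.99 -0.32  0.87  0.4 ]
-1 0.6455 0.09 0.215 [ 0.16  0.78 -0.55  1.63  0.5   0.87  2.52]
-1 0.6455 0.09 0.35 [ 0.13  0.62 -0.49  1.5   0.31  1.1   2.68]
-1 0.6455 -0.09 0.215 [ 0.4   0.77 -0.48  1.64  0.45  0.85  2.85]
-1 0.6455 -0.09 0.35 [-0.43  0.85  1.15  1.51 -0.79  1.3  -2.36]
-1 0.467 0.09 0.215 [ 0.12  0.58 -0.46  2.09  0.47  0.57  2.32]
-1 0.467 0.09 0.35 [ 0.08  0.36 -0.37  1.94  0.17  0.87  2.62]
-1 0.467 -0.09 0.215 [ 0.46  0.56 -0.4   2.14  0.42  0.53  2.74]
-1 0.467 -0.09 0.35 [-0.55  0.56  1.15  1.99 -0.61  1.   -2.39]
[[-9.75285704e-01  2.20947495e-01  6.31707220e-06]
 [ 2.20947495e-01  9.75285704e-01  1.45223413e-05]
 [-2.95227528e-06  1.55591732e-05 -1.00000000e+00]] 0.08522625562933069
```

View pics/crop1.png

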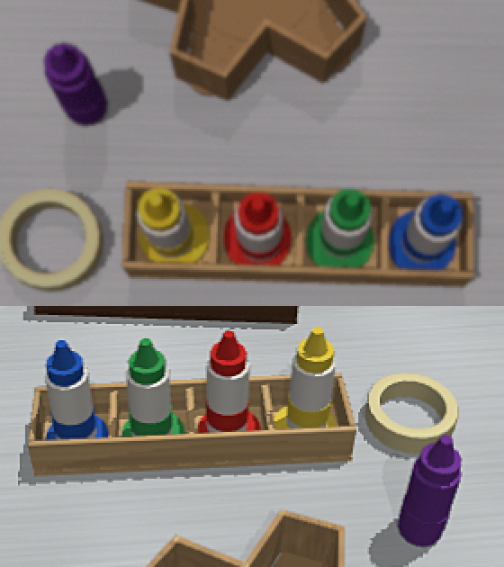

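Close crop: four white bottles with coloured caps stand on matching discs, left to right yellow, red, green, blue. The all-purple bottle is outside the rack and I'm excluding it. Start with yellow → right end.

```bash
cat >> h.py <<'E'
POS=dict(yellow=(.646,.0785,-.09),red=(.6438,.0148,-.03),green=(.6459,-.0447,.03),blue=(.6424,-.1042,.09))
HI,GZ=.345,.217
def say(t): s=state(); print(t,"t",round(s["time"],1),"w",round(s["width"],4),"gf",round(s["grasp_force"],1),"ft",np.round(s["ft_force"],1),"tcp",np.round(s["tcp_pos"],4))
def carry(n,first=False):
    x,y,v=POS[n]; Ro,Rn=rot(OLD[2],1),rot(NEW[2],1); X,Y=inrack(NEW,v)
    if first: movep([x,y,HI],Ro)
    else: line_to([x,y,HI],Ro,velocity=.2)
    gripper_to(.07); line_to([x,y,GZ],velocity=.12); say("down")
    gripper_to(.02); say("grip")
    if not .027<state()["width"]<.036: print("BAD GRIP"); return False
    line_to([x,y,HI],velocity=.12); say("lift")
    line_to([X,Y,HI],Rn,velocity=.15)
    line_to([X,Y,GZ+.005],velocity=.12); line_to([X,Y,GZ-.003],velocity=.03); say("set")
    gripper_to(.055); say("open"); line_to([X,Y,HI],velocity=.12); return True
E
python3 - <<'E'
from h import *
print(carry("yellow",True))
d=get_image("scene"); cv2.imwrite("pics/s1.png",d["img"][150:380,180:500,::-1].repeat(2,0).repeat(2,1)); say("end")
E
```

```text
down t 5.2 w 0.0701 gf 0.0 ft [ 0.3  0.3 -0.1] tcp [0.6463 0.0784 0.2178]
grip t 5.7 w 0.0308 gf 59.3 ft [-1.3 -0.2  5.5] tcp [0.6462 0.0785 0.2177]
lift t 6.9 w 0.0305 gf 59.3 ft [ 0.4  0.1 -1.2] tcp [0.6458 0.0785 0.344 ]
set t 10.4 w 0.0306 gf 59.4 ft [-0.5 -0.  -0.1] tcp [ 0.4534 -0.1115  0.2139]
open t 10.8 w 0.0551 gf 0.0 ft [-0.1 -0.8 -1. ] tcp [ 0.4535 -0.1115  0.2141]
True
end t 12.1 w 0.0549 gf 0.0 ft [0.7 0.8 0.4] tcp [ 0.4533 -0.1114  0.3443]
```

View pics/s1.png

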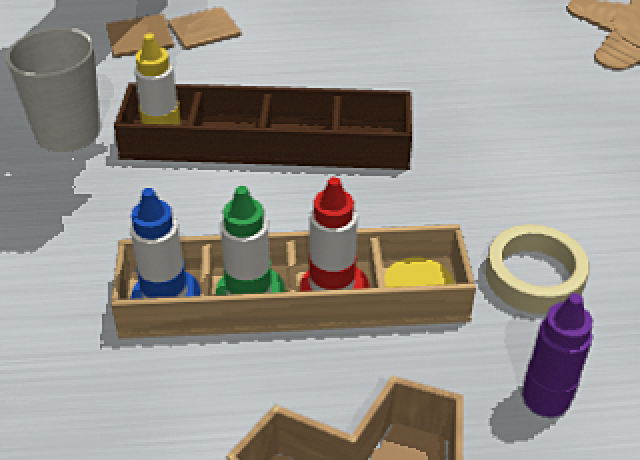

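The yellow bottle stands upright in the right-end compartment of the dark rack (crop pixel (155,80)) and its disc stayed behind at (415,273). I'll do the other three the same way.

Run:
```python
from h import *
for n in("red","green","blue"):
    if not carry(n): break
else: movep([.35,.45,.4],rot(0,1)) 
for c in("scene","top"):
    d=get_image(c); i=d["img"][140:340,180:500] if c=="scene" else d["img"][150:390,180:500]
    cv2.imwrite(f"pics/{c}2.png",i[:,:,::-1].repeat(2,0).repeat(2,1))
    if c=="top":
        for n in POS: print(n,cap(d["img"],n,(200,230,430,400)))
    else:
        for n in POS: print(n,cap(d["img"],n,(225,150,400,235)))
say("end")
```

```text
down t 14.9 w 0.0698 gf 0.0 ft [-0.3 -0.5  0.7] tcp [0.6441 0.0147 0.2178]
grip t 15.3 w 0.0307 gf 59.2 ft [0.2 0.8 5.2] tcp [0.644  0.0148 0.2177]
lift t 16.5 w 0.0305 gf 59.3 ft [-0.5  0.  -1.4] tcp [0.6436 0.0149 0.3441]
set t 19.6 w 0.0308 gf 59.2 ft [ 0.6  0.2 -0.2] tcp [ 0.4624 -0.0522  0.2139]
open t 19.9 w 0.055 gf 0.0 ft [0.2 0.2 0.4] tcp [ 0.4625 -0.0522  0.2141]
down t 23.8 w 0.0703 gf 0.0 ft [-0.4 -0.3  1. ] tcp [ 0.6462 -0.0448  0.2178]
grip t 24.2 w 0.0306 gf 59.2 ft [-0.7 -0.1  6.4] tcp [ 0.6461 -0.0447  0.2177]
lift t 25.4 w 0.0301 gf 59.3 ft [ 0.6  0.6 -1.7] tcp [ 0.6457 -0.0446  0.3441]
set t 28.4 w 0.0305 gf 59.5 ft [-0.5 -0.3 -0.4] tcp [0.4714 0.0072 0.2139]
open t 28.7 w 0.0553 gf 0.0 ft [ 0.2 -0.4 -0.1] tcp [0.4715 0.0072 0.2141]
down t 32.6 w 0.07 gf 0.0 ft [0.4 0.  1. ] tcp [ 0.6427 -0.1043  0.2178]
grip t 33.1 w 0.0304 gf 59.3 ft [-0.6  0.7  5.6] tcp [ 0.6426 -0.1043  0.2177]
lift t 34.3 w 0.0307 gf 59.3 ft [ 0.5 -0.1  0. ] tcp [ 0.6422 -0.1041  0.3441]
set t 37.6 w 0.0307 gf 59.6 ft [ 0.5 -0.1 -0.6] tcp [0.4804 0.0665 0.2139]
open t 38.0 w 0.0549 gf 0.0 ft [
[... 603 characters left out ...]
.4, 181.7]), ([356, 207, 20, 9, 92], [366.0, 212.5])]
yellow [([373, 328, 13, 28, 79], [376.7, 340.3]), ([384, 333, 25, 23, 457], [396.4, 343.6])]
red [([221, 293, 195, 67, 1420], [314.5, 324.0]), ([213, 296, 8, 42, 65], [216.5, 316.5]), ([276, 306, 18, 15, 121], [283.1, 310.5]), ([321, 313, 21, 35, 258], [327.7, 327.1]), ([332, 325, 23, 22, 405], [342.7, 335.6]), ([409, 325, 6, 42, 62], [411.7, 347.7]), ([348, 336, 10, 17, 50], [354.5, 346.5]), ([302, 353, 30, 5, 37], [316.2, 355.0]), ([358, 361, 20, 4, 29], [367.2, 362.5])]
green [([280, 318, 21, 20, 334], [289.7, 327.7])]
blue [([225, 309, 24, 22, 392], [236.7, 319.9])]
end t 40.8 w 0.055 gf 0.0 ft [1.  0.3 0.3] tcp [0.3512 0.4486 0.4   ]
```

View pics/scene2.png

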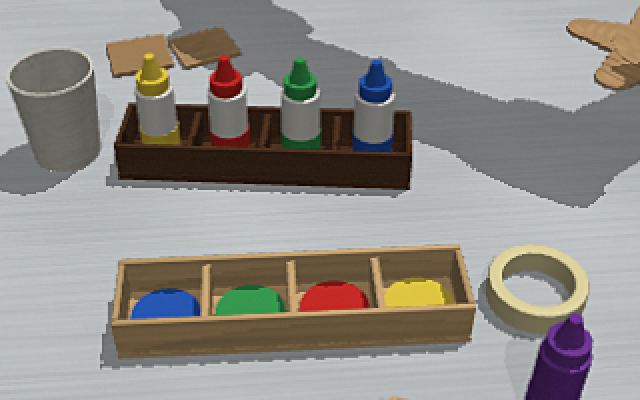

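View pics/top2.png

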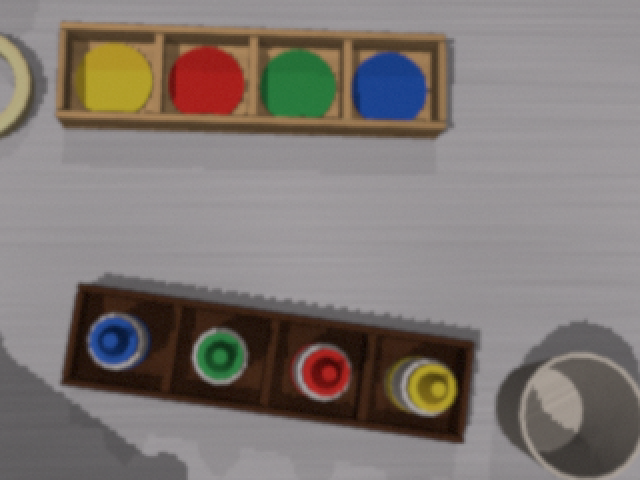

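Both views show blue, green, red, yellow from the left in the dark rack, upright and one per compartment (top crop (115,340), (220,355), (322,372), (425,387)). The discs stayed in the old rack and the arm is clear. I'll check that the bottles are seated at the right height, then hand in.

Run:
```python
from h import *
ds=[get_image(n) for n in("scene","top")]
C=dict(yellow=((255.4,178.2),(396.4,343.6)),red=((292.4,179.3),(342.7,335.6)),green=((329.7,180.9),(289.7,327.7)),blue=((367.4,181.7),(236.7,319.9)))
ok=True
for n,u in C.items():
    p,e=tri(np.array(u),ds); t=inrack(NEW,POS[n][2]); print(n,p.round(4),t.round(4)); ok&=abs(p[2]-.082)<.005 and np.hypot(*(p[:2]-t))<.008
print(ok)
if ok: print(sign_off())
```

```text
yellow [ 0.4533 -0.1118  0.0839] [ 0.4535 -0.1115]
red [ 0.4624 -0.0519  0.0837] [ 0.4625 -0.0522]
green [0.4715 0.0074 0.0826] [0.4715 0.0072]
blue [0.4806 0.0665 0.0833] [0.4805 0.0665]
True
the job is handed in; nothing more can be done
None
```

The job is handed in: the four bottles stand upright in the dark rack in mirrored order (from the robot's left: blue, green, red, yellow), each measured within 1 mm of its compartment centre and at floor height, after about 41 s of robot time.

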